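# Crank a bottle up to the label reader

## Robot

A 6-joint arm with a two-finger parallel gripper is mounted at the origin on a cart in front of the work surface, level with it; the furniture and walls round the work are solid. World frame = base frame: x ahead of the robot, y to its left, z up, the work surface at z = 0. Lengths are in m, angles in rad, forces in N, time in s.
With the tool pointing down it reaches from about 0.375 to 0.925 m from the base axis. Payload 5.7 kg.
Tool frame: the origin (TCP) lies midway between the tips of the shut fingers; the grasp point (between the pads) lies 19 mm behind it (r.grasp_offset is the distance from the TCP to the grasp point, in m); z points along the fingers, y is the line along which they close (so a half turn about z gives the same grasp; the last joint's range is limited). The gripper opens to 88 mm and grips with 3 to 60 N. Pads are 20 mm wide; open, the fingers measure 115 mm over their backs; the gripper's body (75 mm by 178 mm) begins 61 mm behind the grasp point.
Start: joints at [-1.222, 0.359, 1.51, -0, 1.272, -0.115], TCP at [0.268, -0.537, 0.223] pointing down, gripper open.
Joint ranges: [-2.97, 2.97], [-1.01, 2.36], [0.21, 2.38], [-0.96, 4.11], [0.2, 2.71], [-2.98, 2.98]. Speed limits (rad/s): [2.39, 2.39, 3.14, 3.14, 3.14, 3.14].

## Interface

Orientations are given as [roll, pitch, yaw] about the fixed x, y, z axes, in that order (R = Rz(yaw) Ry(pitch) Rx(roll)).
In Python, from plant import r gives the robot as it stands. Calls block until the motion is done:
- r.move_to(position, orientation): joint-space move of the TCP to a pose.
- r.move_linear(position, velocity=0.15, ori=None): straight line of the TCP; ori=None keeps the orientation; velocity is the mean speed in m/s.
- r.move_joints(angles): joint-space move.
- r.command_gripper(opening): opening from 0.0 (shut) to 1.0 (fully open); the grip force is fixed at half the most; returns when the fingers have stopped.
- r.pause(seconds).
- r.inverse_kinematics(position, orientation): joint angles nearest the present ones, or None.
- r.get_state(): the state.
- r.read_camera(name): name is "side" or "top"; returns a dict with "img" (420x560x3 uint8, red, green, blue), "fx", "fy", "cx", "cy" (pixels), "view" (4x4, takes a point from world to camera coordinates). Camera axes: x right, y up, looking along -z (the intrinsics and any distortion apply to the point x, -y, -z); pixel columns grow to the right and rows downward; lengths in m; the calibration is good to about 2 mm. A picture is of the moment at which its call begins. There is no depth.
A pose or a line that the arm cannot do raises r.Unreachable and nothing moves.
- r.close_job(): hands the job in; it is judged then, once.
The state is a dict: "time": time; "joint_positions": joint angles; "joint_velocities": joint speeds; "tau": joint torques, N m; "ee_pos": TCP position; "eef_rot": TCP orientation; "force": force on the tool from outside, world axes, zero at the start; "wrist_torque": the same for the moment, N m; "gripper_width": opening from 0.0 (shut) to 1.0 (fully open); "finger_force": force on a finger pad.
Only numpy, scipy, OpenCV 4.12 (cv2) and the standard library are available. Lean on these libraries where they do the work, as an engineer would, in place of code of your own. Each camera call takes 0.05 s, during which the arm holds its last target. There are 200 camera calls.

## Task

Stand the black-capped brown bottle upright and wholly on the small round plate of the white lift, while the plate is still down. Then take the red grip of the black handwheel and wind it clockwise (seen from above), a little over one full turn, until it meets its stop and the bottle is fully raised in front of the reader; let go. Leave the red-capped bottle and the glass beaker where they are.

Things in the scene. Friction and masses are not known exactly. Their poses are not given: they have to be found in the camera images.
- black_cap_bottle: Brown bottle with a BLACK cap, the one to raise: 45 mm diameter, 90 mm tall, round body to 60 mm, cap 26 mm wide. Loose, near the worktop's front edge, before the centrifuge (110 mm tall, front at x 0.465): pinch it along y. Between it and the lift stands a tall microscope (x over 0.46, y -0.21 to 0.02): pass in front of it. Origin: centre of its underside.
- red_cap_bottle: Same kind of brown bottle with a RED cap, 45 mm diameter, 90 mm tall; a bystander. Origin at the centre of its underside.
- beaker: Empty glass beaker, 54 mm diameter, 70 mm tall; a bystander behind the lift. Origin at the centre of its underside.
- lift: White reading lift, fixed to the worktop, 112 x 290 mm and 48 mm tall, origin at the centre of its underside, z up. The round lift plate is on its -y half (axis at x 0, y -90 mm); the black handwheel on its +y half (axis at x 0, y +90 mm). A grey label reader (44 x 66 x 46 mm, top at 173 mm) stands on a post on the +x side of the plate, its window 95 mm from the plate's axis, looking to -x.
- plate_top (a point): Centre of the upper face of the round lift plate, 80 mm diameter, flat, black rubber top. About 62 mm above the worktop when down; it rises 45 mm over the handwheel's whole travel (6.5 mm per radian). Axes as the lift's.
- wheel_axis (a point): Point on the handwheel's vertical axis, 105 mm above the worktop (on the level of the middle of the grip). The wheel is a black disc of 132 mm diameter, its rim from 59 to 71 mm above the worktop. Axes as the lift's.
- grip_mid (a point): Middle of the red upright grip on the handwheel, 105 mm above the worktop, 50 mm from the wheel's axis. The grip is round, 27 mm diameter, 60 mm tall (75 to 135 mm above the worktop) and revolves freely on its pin, so a gripper can hold it without turning.
- crank (a joint): Angle of the handwheel in radians: 0 at the lower stop (plate down, grip on the lift's -x side of the wheel axis), growing clockwise seen from above, 6.9 at the upper stop (plate fully raised). Stays where it is left; turning takes about 2 to 3 N at the grip.

How it is judged:
On the way, in this order (a step that is already met when the one before it is completed fails the run):
1. the black-capped bottle stands upright on the lift plate, released, while the plate is still down (handwheel below 1 rad) (horizontal distance between black_cap_bottle and plate_top below 0.018 m and z of black_cap_bottle in the frame of plate_top between -0.005 and 0.005 m and angle between black_cap_bottle's own z axis and vertical below 0.1 rad and contact force between black_cap_bottle and the fingers below 0.1 N and value of joint crank below 1 rad), for 0.2 s.
2. the handwheel is half way round, the bottle still standing on the plate and not held (value of joint crank above 3.4 rad and contact force between black_cap_bottle and the fingers below 0.1 N and horizontal distance between black_cap_bottle and plate_top below 0.018 m).
At the end, for the whole second after the job is handed in: The handwheel is within 0.3 rad of its upper stop (6.9 rad), and the black-capped bottle stands still and upright (within 0.1 rad) on the lift plate, its centre within 18 mm of the plate's, its underside on the plate (value of joint crank above 6.6 rad and horizontal distance between black_cap_bottle and plate_top below 0.018 m and z of black_cap_bottle in the frame of plate_top between -0.005 and 0.005 m and angle between black_cap_bottle's own z axis and vertical below 0.1 rad and linear speed of black_cap_bottle below 0.02 m/s); the robot touches nothing.
It fails at once if the red-capped bottle is moved by more than 30 mm or tipped (distance of red_cap_bottle from where it was at the start of the episode above 0.03 m or angle between red_cap_bottle's own z axis and vertical above 0.4 rad).
It fails at once if the beaker is moved by more than 30 mm or tipped (distance of beaker from where it was at the start of the episode above 0.03 m or angle between beaker's own z axis and vertical above 0.4 rad).
It fails at once if the black-capped bottle is tipped far over (angle between black_cap_bottle's own z axis and vertical above 0.7 rad).
It also fails if it takes over 72 s, if anything falls off the work surface, if the arm or the gripper's body presses on something with over 40 N, if the wrist force passes 120 N, or if a joint passes its speed limit or range.

## Working session

There is one attempt and no reset: what is moved stays moved. The work goes in short steps, each a Python script; the robot and the scene stay as the last script left them, time stands still between calls to the robot, and variables do not carry over. Pictures are saved under pics/ and viewed, at most 10 in all, crops included, and the job is handed in when it is done.

```bash
ls; mkdir -p pics
python3 - <<'E'
from plant import r
import cv2,numpy as np
s=r.get_state();print(s['time'],s['ee_pos'],s['eef_rot'],r.grasp_offset)
for n in("side","top"):
    c=r.read_camera(n);cv2.imwrite(f'pics/{n}0.png',c['img'][:,:,::-1])
    print(n,{k:(np.round(v,4).tolist()) for k,v in c.items() if k!='img'})
E
```

```text
pics
0.0 [ 0.26818137 -0.53599069  0.2218164 ] [-3.13981681e+00 -2.20969453e-04  4.63793410e-01] 0.0187
side {'fx': 406.1333, 'fy': 406.1333, 'cx': 278.0307, 'cy': 210.2429, 'view': [[-0.8556, -0.5172, -0.0209, 0.4675], [0.1676, -0.3149, 0.9342, -0.1837], [-0.4898, 0.7958, 0.3561, -0.6936], [0.0, 0.0, 0.0, 1.0]]}
top {'fx': 385.835, 'fy': 385.835, 'cx': 272.6945, 'cy': 213.3681, 'view': [[0.0182, -0.9998, -0.0088, -0.0753], [0.9902, 0.0168, 0.1387, -0.5853], [-0.1385, -0.0113, 0.9903, -1.0827], [0.0, 0.0, 0.0, 1.0]]}
```

View pics/side0.png

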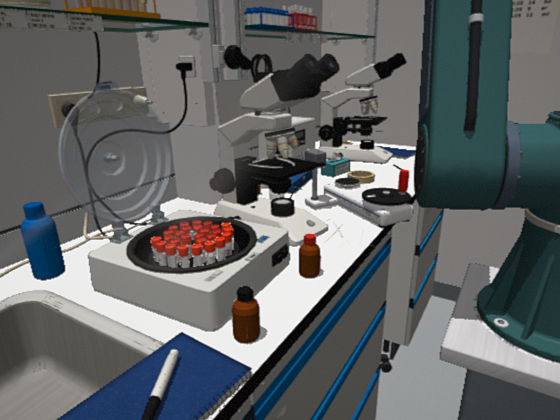

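View pics/top0.png

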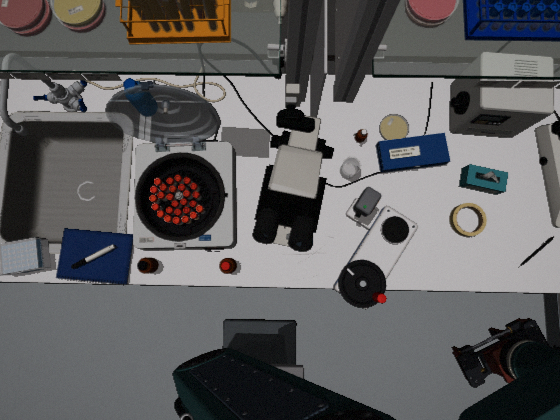

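The side view shows the black-cap bottle at about (246,315), the red-cap one at (310,256) and the red grip at (404,180). The top view has the black cap at about (149,265), the red cap at (228,266), the plate at (395,230), the wheel at (362,284) and the grip at (381,299). Next I segment and triangulate these.

```bash
cat > h.py <<'E'
import cv2,numpy as np
def ray(c,p):
    V=np.array(c['view']);R=V[:3,:3];o=-R.T@V[:3,3]
    d=R.T@np.array([(p[0]-c['cx'])/c['fx'],-(p[1]-c['cy'])/c['fy'],-1.]);return o,d/np.linalg.norm(d)
def onz(c,p,z):
    o,d=ray(c,p);return o+d*(z-o[2])/d[2]
def tri(c1,p1,c2,p2):
    (a,d),(b,e)=ray(c1,p1),ray(c2,p2)
    s=np.linalg.lstsq(np.stack([d,-e],1),b-a,rcond=None)[0]
    x,y=a+d*s[0],b+e*s[1];return (x+y)/2,np.linalg.norm(x-y)
def blobs(mask,box,mina=15):
    x0,y0,x1,y1=box;m=np.zeros(mask.shape,np.uint8);m[y0:y1,x0:x1]=mask[y0:y1,x0:x1]
    n,l,s,c=cv2.connectedComponentsWithStats(m);out=[]
    for i in np.argsort(-s[1:,4])+1:
        if s[i,4]>=mina:
            k=max(cv2.findContours((l==i).astype(np.uint8),cv2.RETR_EXTERNAL,cv2.CHAIN_APPROX_NONE)[0],key=len)
            e=cv2.fitEllipse(cv2.convexHull(k)) if len(cv2.convexHull(k))>5 else None
            out.append((c[i].round(1).tolist(),s[i].tolist(),None if e is None else [np.round(v,1).tolist() for v in e]))
    return out
def masks(im):
    i=im.astype(int);R,G,B=i[...,0],i[...,1],i[...,2]
    return dict(red=((R>110)&(G<70)&(B<70)).astype(np.uint8),
      dark=(i.max(2)<60).astype(np.uint8), brown=((R>G+20)&(R<150)&(B<60)).astype(np.uint8))
E
python3 - <<'E'
from h import *;from plant import r
for n,boxes in dict(top=dict(dark=[(370,205,420,250),(330,250,388,310),(130,250,165,280)],red=[(365,285,395,310),(215,255,240,280)],brown=[(134,250,165,280),(215,250,245,280)]),
   side=dict(dark=[(325,170,362,192),(355,182,415,210),(230,280,265,305)],red=[(392,160,415,200),(295,230,325,248)],brown=[(225,290,265,345),(290,235,325,280)])).items():
    c=r.read_camera(n);M=masks(c['img'])
    for k,bs in boxes.items():
        for b in bs:
            print(n,k,b)
            for o in blobs(M[k],b)[:3]:print('   ',o)
    x0,y0,x1,y1=dict(top=(320,170,440,320),side=(220,160,420,350))[n]
    im=cv2.resize(c['img'][y0:y1,x0:x1,::-1],None,fx=3 if n=='side' else 4,fy=3 if n=='side' else 4,interpolation=cv2.INTER_CUBIC)
    cv2.imwrite(f'pics/{n}1.png',im)
E
```

```text
top dark (370, 205, 420, 250)
    ([394.9, 229.3], [382, 216, 27, 27, 555], [[394.8, 229.3], [25.8, 26.9], 123.9])
top dark (330, 250, 388, 310)
    ([361.6, 283.5], [338, 260, 50, 48, 1717], [[361.8, 283.7], [47.1, 49.1], 128.2])
top dark (130, 250, 165, 280)
    ([148.0, 265.1], [138, 258, 21, 15, 249], [[147.8, 264.9], [15.9, 20.5], 88.3])
    ([130.3, 255.0], [130, 250, 2, 13, 18], None)
top red (365, 285, 395, 310)
    ([381.2, 298.0], [377, 294, 9, 9, 64], [[381.2, 298.0], [8.6, 8.6], 74.1])
top red (215, 255, 240, 280)
    ([224.8, 265.6], [221, 262, 8, 8, 51], [[225.0, 265.6], [7.4, 8.1], 82.6])
top brown (134, 250, 165, 280)
    ([146.1, 264.8], [140, 258, 12, 15, 61], [[144.5, 265.3], [13.2, 14.8], 178.5])
top brown (215, 250, 245, 280)
    ([226.6, 265.2], [220, 258, 14, 15, 126], [[226.4, 265.2], [13.6, 14.5], 20.7])
side dark (325, 170, 362, 192)
    ([347.4, 180.7], [336, 178, 23, 6, 107], [[347.3, 180.7], [5.8, 22.1], 90.3])
side dark (355, 182, 415, 210)
    ([387.7, 197.0], [362, 188, 53, 18, 627], [[388.2, 196.8], [16.9, 54.5], 94.1])
side dark (230, 280, 265, 305)
    ([245.0, 294.1], [237, 286, 19, 17, 231], [[245.7, 294.5], [16.2, 20.2], 114.1])
side red (392, 160, 415, 200)
    ([403.6, 174.6], [401, 169, 8, 14, 59], [[405.3, 176.7], [9.0, 16.6], 158.7])
side red (295, 230, 325, 248)
    ([309.5, 236.0], [304, 234, 12, 5, 44], [[309.7, 236.0], [4.5, 10.9], 91.4])
    ([306.4, 246.5], [301, 245, 13, 3, 20], [[355.7, 266.8], [9.6, 117.6], 111.3])
side brown (225, 290, 265, 345)
    ([245.3, 320.1], [232, 299, 27, 43, 988], [[245.5, 318.9], [29.8, 49.0], 178.5])
side brown (290, 235, 325, 280)
    ([309.0, 257.7], [299, 236, 20, 41, 666], [[308.9, 257.1], [22.2, 44.8], 179.2])
```

View pics/side1.png

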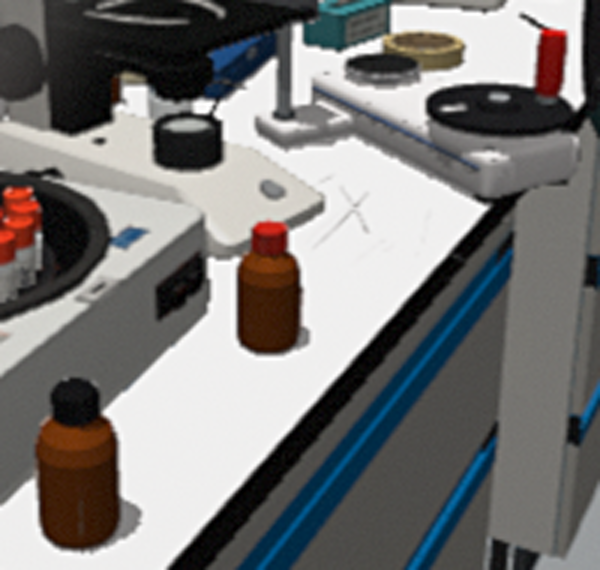

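View pics/top1.png

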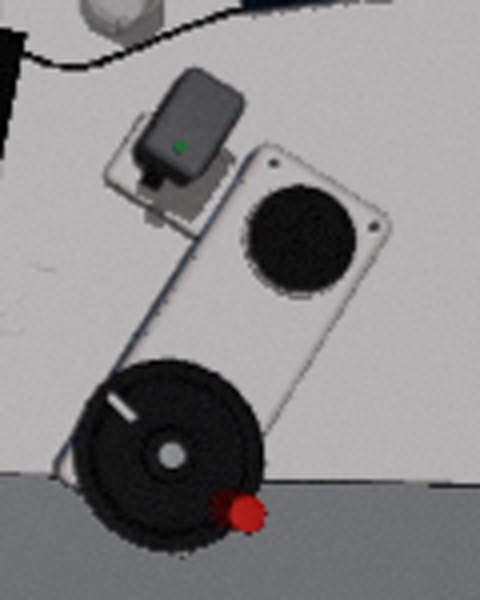

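Crops: the grip spans about (400..408,170..192) in the side view and lies at the wheel's front-right edge in the top view. The plate is clear, and the bottle's cap top is at about (245,289) in the side view. Now I triangulate.

Run:
```python
from h import *;from plant import r
t=r.read_camera('top');s=r.read_camera('side')
im=t['img'];cv2.imwrite('pics/bb.png',cv2.resize(im[250:282,125:245,::-1],None,fx=6,fy=6,interpolation=cv2.INTER_CUBIC))
f=lambda x:np.round(x,4).tolist()
P=tri(t,(394.8,229.3),s,(347.3,180.7));print('plate',f(P[0]),f(P[1]),f(onz(t,(394.8,229.3),.062)))
W=tri(t,(361.8,283.7),s,(388.2,196.8));print('wheel rim',f(W[0]),f(W[1]),f(onz(t,(361.8,283.7),.071)))
G=tri(t,(381.2,298),s,(404.7,170.5));print('grip top',f(G[0]),f(G[1]),f(onz(t,(381.2,298),.135)))
p,w,g=[onz(t,a,z)[:2] for a,z in (((394.8,229.3),.062),((361.8,283.7),.071),((381.2,298),.135))]
print('dist p-w',np.linalg.norm(p-w),'g-w',np.linalg.norm(g-w),'perp',np.dot(p-w,g-w))
yaw=np.arctan2(*(w-p)[::-1])-np.pi/2;print('lift yaw',yaw,'grip az',np.arctan2(*(g-w)[::-1])-yaw)
for nm,a,b in (('red',(224.8,265.6),(309.5,234.8)),('black',(142.7,265),(245,289.3))):
    q=tri(t,a,s,b);print(nm,f(q[0]),f(q[1]),f(onz(t,a,.09)),f(onz(s,b,.09)))
print('black side base z0',f(onz(s,(245.5,342),0)),'body mid', f(onz(s,(245.5,321),.03)))
print(r.inverse_kinematics([.45,.26,.1],[np.pi,0,0]))
print(t['img'][265,134:164].tolist())
```

```text
plate [0.5432, -0.4131, 0.0587] 0.0021 [0.5438, -0.4117, 0.062]
wheel rim [0.3874, -0.318, 0.0594] 0.0063 [0.3908, -0.3144, 0.071]
grip top [0.356, -0.3517, 0.1295] 0.0029 [0.3578, -0.3498, 0.135]
dist p-w 0.18135299709637023 g-w 0.04840596427499216 perp -0.001610153476446291
lift yaw 1.004705081381795 grip az -3.3260557052441495
red [0.4326, 0.0627, 0.0869] 0.0016 [0.4333, 0.0626, 0.09] [0.4287, 0.0686, 0.09]
black [0.4306, 0.29, 0.083] 0.0006 [0.4308, 0.2877, 0.09] [0.4234, 0.299, 0.09]
black side base z0 [0.4194, 0.311, 0.0] body mid [0.4263, 0.2987, 0.03]
[ 3.90954334e-01  3.94425725e-01  1.81777884e+00 -4.44089210e-16
  9.29388086e-01  1.96175066e+00]
[[180, 177, 179], [179, 177, 177], [179, 178, 177], [72, 71, 71], [9, 7, 9], [10, 10, 12], [12, 8, 11], [10, 9, 10], [9, 5, 6], [10, 9, 11], [6, 10, 8], [6, 6, 4], [7, 1, 6], [19, 11, 4], [23, 9, 1], [28, 10, 3], [54, 18, 2], [32, 13, 1], [23, 7, 1], [17, 5, 0], [15, 9, 4], [15, 4, 0], [10, 0, 0], [14, 6, 6], [49, 42, 38], [92, 88, 88], [99, 95, 96], [97, 95, 95], [97, 97, 94], [162, 160, 161]]
```

View pics/bb.png

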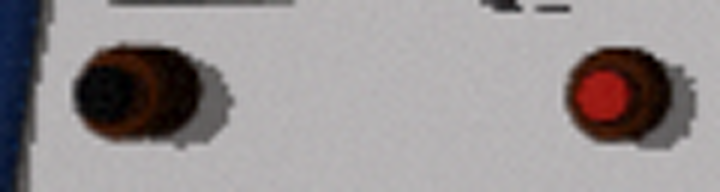

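Heights agree to within about 5 mm (cap 83 against 90, plate 59 against 62, grip top 130 against 135), and plate to wheel is 181 against 180 mm. The bottle is at about (0.429, 0.288) and the lift yaw about 1.005. I approach along the front.

Run:
```python
from h import *;from plant import r
pi=np.pi;D=[pi,0,0]
r.move_linear([.37,-.22,.25],.25,D)
r.move_linear([.39,.12,.25],.3,D)
r.move_linear([.427,.288,.16],.25,D)
r.move_linear([.427,.288,.075],.12)
for n in('side','top'):cv2.imwrite(f'pics/{n}2.png',r.read_camera(n)['img'][:,:,::-1])
s=r.get_state();print(s['time'],s['ee_pos'],s['eef_rot'],s['force'],s['joint_positions'])
a=cv2.imread('pics/side2.png')[180:360,150:370];b=cv2.imread('pics/top2.png')[180:360,80:300]
cv2.imwrite('pics/c2.png',cv2.resize(np.hstack([a,b]),None,fx=1.8,fy=1.8))
```

```text
4.95 [0.42771984 0.28828306 0.07589332] [-3.14077544e+00 -1.60199190e-03 -1.08912122e-04] [ 0.28705542 -0.04029666 -0.48094299] [4.59066408e-01 4.25405943e-01 1.84828288e+00 2.96038598e-05
 8.66105576e-01 2.02995183e+00]
```

View pics/c2.png

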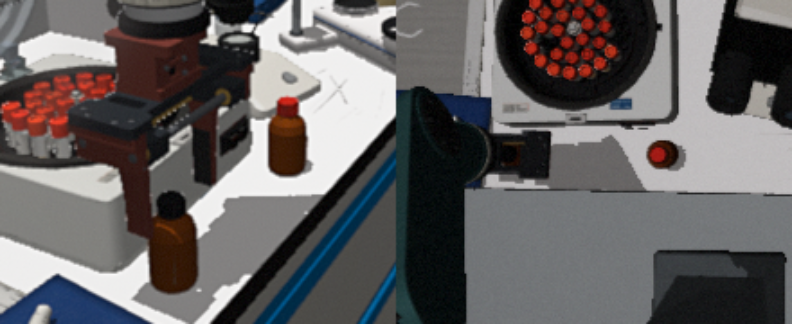

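The bottle stands between the fingers: its cap is at the midpoint of the two tips in the side crop (about (172,205)). I check by projecting the TCP before descending.

Run:
```python
from h import *;from plant import r
c=r.read_camera('side');V=np.array(c['view'])
def pj(p):
    q=V[:3,:3]@p+V[:3,3];return (c['cx']-c['fx']*q[0]/q[2],c['cy']+c['fy']*q[1]/q[2])
e=r.get_state()['ee_pos']
for d in (-.051,0,.051):print(pj(e+[0,d,0]))
print('cap crop->px',150+172/1.8,180+205/1.8, 'proj cap top',pj(np.array([.429,.288,.09])),'L tip',150+140/1.8,180+235/1.8,'R tip',150+207/1.8,180+183/1.8)
M=masks(c['img']);print(blobs(M['brown'],(225,290,265,345))[:1])
```

```text
(np.float64(264.5847105595248), np.float64(278.7336656485163))
(np.float64(247.17161206424504), np.float64(293.1200024398605))
(np.float64(227.4260065202893), np.float64(309.43340763775706))
cap crop->px 245.55555555555554 293.8888888888889 proj cap top (np.float64(246.16229972912092), np.float64(285.11257204709773)) L tip 227.77777777777777 310.55555555555554 R tip 265.0 281.66666666666663
[([243.1, 317.3], [225, 290, 34, 53, 1120], [[241.7, 313.7], [33.6, 59.3], 165.7])]
```

Run:
```python
from h import *;from plant import r
pi=np.pi;D=[pi,0,0]
r.move_linear([.4255,.290,.034],.08)
print(r.get_state()['force'])
r.command_gripper(0.0)
s=r.get_state();print(s['time'],s['gripper_width']*.088,s['finger_force'],s['force'])
r.move_linear([.4255,.290,.10],.1)
r.move_linear([.395,.2,.215],.15)
s=r.get_state();print(s['time'],s['gripper_width']*.088,s['finger_force'],s['force'],s['ee_pos'])
a=r.read_camera('side')['img'][120:400,150:420,::-1];b=r.read_camera('top')['img'][180:360,80:300,::-1]
cv2.imwrite('pics/c3.png',cv2.resize(a,None,fx=2,fy=2))
```

```text
[ 0.20645585 -0.90672977 -0.34130436]
6.4333 0.04266110233265482 29.727158389723627 [0.49925002 3.05380959 2.73976727]
8.3833 0.04271216513784033 29.60042846862052 [ 0.53189292 -0.49958711 -2.33672142] [0.39476284 0.20016271 0.21440431]
```

View pics/c3.png

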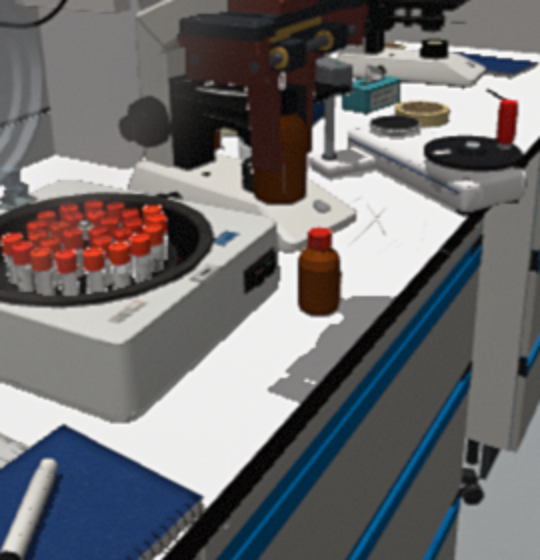

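The bottle is held upright and well clear (width 42.7 mm). On to the plate.

Run:
```python
from h import *;from plant import r
pi=np.pi;Y=1.0047;D=[pi,0,0]
r.move_linear([.39,-.05,.215],.22,D)
r.move_linear([.375,-.36,.225],.22,[pi,0,.6])
off=.002*np.array([np.cos(Y),np.sin(Y)])
p=np.array([.5438,-.4117])-off
r.move_linear([*p,.20],.15,[pi,0,Y])
r.move_linear([*p,.115],.1)
s=r.get_state();print(s['time'],s['gripper_width']*.088,s['force'],s['ee_pos'],s['eef_rot'])
a=r.read_camera('side')['img'][100:230,270:430,::-1];b=r.read_camera('top')['img'][150:320,310:460,::-1]
b=cv2.resize(b,(150*3,170*3));a=cv2.resize(a,(350,284))
o=np.zeros((510,800,3),np.uint8);o[:,:450]=b;o[:284,450:]=a;cv2.imwrite('pics/c4.png',o)
```

```text
13.6583 0.04278539114198027 [ 0.46910285 -0.38357835 -2.34167852] [ 0.54324365 -0.4138269   0.11574191] [3.14019519e+00 2.62371794e-04 1.00470550e+00]
```

View pics/c4.png

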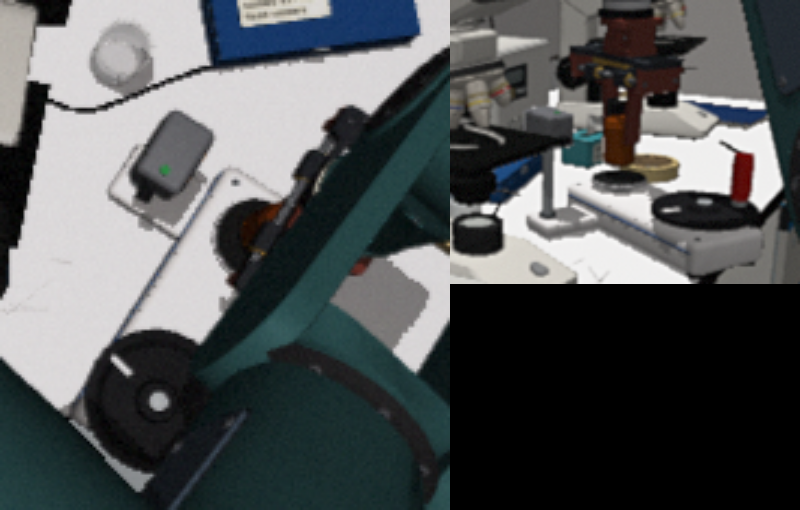

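In the side crop the bottle is centred over the plate horizontally. The vertical gap needs a numeric check before lowering.

Run:
```python
from h import *;from plant import r
s=r.read_camera('side');t=r.read_camera('top')
def pj(c,p):
    V=np.array(c['view']);q=V[:3,:3]@np.array(p)+V[:3,3];return np.round((c['cx']-c['fx']*q[0]/q[2],c['cy']+c['fy']*q[1]/q[2]),1)
e=r.get_state()['ee_pos']
print('side base proj',pj(s,e-[0,0,.034]),'plate proj',pj(s,[.5438,-.4117,.062]),'captop',pj(s,e+[0,0,.056]),'tip',pj(s,e))
print('top base',pj(t,e-[0,0,.034]),'shoulder60',pj(t,e+[0,0,.026]))
print(blobs(masks(s['img'])['brown'],(335,140,362,180))[:2]);print(blobs(masks(s['img'])['dark'],(325,170,362,192))[:1])
for rr in range(140,186,1):print(rr,s['img'][rr,348].tolist(),end=';')
```

```text
side base proj [347.4 173.5] plate proj [346.7 179.8] captop [348.6 144.7] tip [347.8 162.8]
top base [397.7 228.9] shoulder60 [404.9 226.6]
[([348.7, 159.3], [340, 140, 22, 36, 385], [[352.0, 157.3], [24.2, 38.1], 29.6]), ([342.5, 142.0], [340, 140, 7, 6, 27], None)]
[([347.7, 180.7], [336, 178, 23, 6, 110], [[347.6, 180.8], [5.9, 22.7], 90.8])]
140 [176, 177, 177];141 [245, 242, 242];142 [111, 100, 86];143 [106, 92, 69];144 [180, 172, 155];145 [204, 203, 195];146 [64, 64, 61];147 [1, 0, 5];148 [8, 10, 11];149 [5, 10, 9];150 [7, 7, 7];151 [15, 9, 8];152 [46, 22, 9];153 [81, 39, 14];154 [73, 34, 9];155 [68, 31, 0];156 [61, 27, 8];157 [70, 33, 12];158 [74, 30, 3];159 [56, 28, 8];160 [52, 23, 2];161 [53, 21, 6];162 [55, 27, 7];163 [51, 21, 1];164 [56, 28, 13];165 [55, 26, 10];166 [54, 26, 3];167 [55, 26, 7];168 [58, 28, 6];169 [62, 29, 8];170 [63, 31, 4];171 [67, 32, 13];172 [65, 30, 9];173 [64, 33, 11];174 [54, 20, 2];175 [47, 25, 11];176 [70, 55, 37];177 [84, 78, 56];178 [24, 22, 18];179 [14, 15, 15];180 [14, 14, 17];181 [18, 19, 19];182 [17, 15, 17];183 [30, 32, 31];184 [73, 73, 71];185 [125, 123, 123];
```

The projections match (base row 173.4 seen, 173.5 predicted), so I lower until contact and release.

Run:
```python
from h import *;from plant import r
p=r.get_state()['ee_pos'];p=np.array([.5427,-.4134,.1])
r.move_linear([*p[:2],.100],.06)
r.pause(.2)
f0=r.get_state()['force'][2];z=.100
while z>.088:
    z-=.001;r.move_linear([*p[:2],z],.02);f=r.get_state()['force'][2]-f0
    if f>3:break
s=r.get_state();print('contact',z,f,s['ee_pos'],s['time'])
r.command_gripper(0.75);r.pause(.3)
print(r.get_state()['force'],r.get_state()['gripper_width'])
r.move_linear([*p[:2],.215],.12)
r.pause(.2)
t=r.read_camera('side')
cv2.imwrite('pics/side5.png',cv2.resize(t['img'][100:230,270:430,::-1],None,fx=4,fy=4))
print(blobs(masks(t['img'])['brown'],(335,140,362,190))[:1],r.get_state()['time'])
```

```text
contact 0.097 5.962001395499372 [ 0.54273651 -0.41360046  0.09759772] 15.2083
[ 0.08301552  0.38219641 -0.01345261] 0.7553409218182502
[([347.0, 169.9], [340, 158, 14, 24, 290], [[347.1, 170.1], [17.6, 24.7], 3.7])] 17.4583
```

View pics/side5.png

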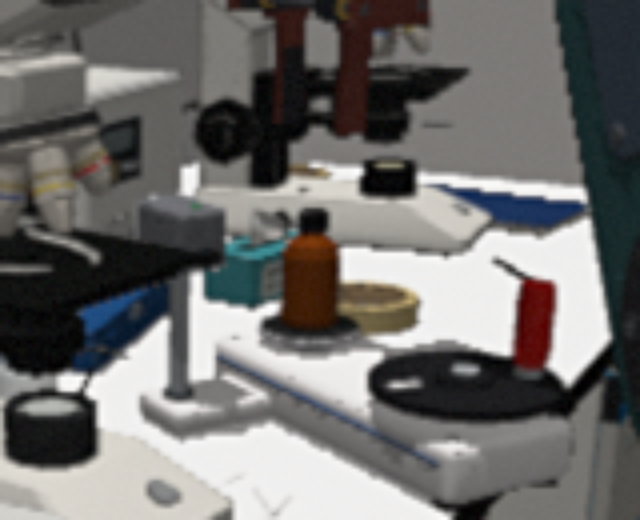

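The bottle stands upright in the centre of the plate (bottle x 311, plate midpoint 310 in the crop) and the fingers are clear. Next I check the circle's reach and take the grip.

Run:
```python
from h import *;from plant import r
pi=np.pi;Y=1.0047;O=[pi,0,Y-pi/2];C=np.array([.3915,-.3147]);g=np.array([.3565,-.3505])
J=[r.inverse_kinematics([*(C+.05*np.array([np.cos(a),np.sin(a)])),.09],O) for a in np.linspace(0,2*pi,13)]
print(all(j is not None for j in J)); J=np.array([j for j in J if j is not None]);print(J.min(0).round(2),J.max(0).round(2))
r.move_linear([.43,-.40,.23],.15,[pi,0,.3])
r.move_linear([*g,.20],.15,O)
r.move_linear([*g,.092],.08)
s=r.get_state();print(s['ee_pos'],s['force'],s['time'])
r.command_gripper(0.0);r.pause(.2)
s=r.get_state();print(s['gripper_width']*88,s['finger_force'],s['force'],s['time'],s['ee_pos'])
```

```text
True
[-0.92  0.33  1.76 -0.    0.84  1.22] [-0.72  0.45  1.97 -0.    0.94  1.42]
[ 0.3567386  -0.35084609  0.0924201 ] [-0.08140263 -0.5165142   0.39335288] 20.8917
25.927392904663282 29.998166598379612 [-3.49625751 -1.94823688  0.925328  ] 21.8 [ 0.3563615  -0.35084785  0.09204886]
```

Grip held (25.9 mm of 27). Winding, with a small radial force correction.

```bash
cat > wind.py <<'E'
from h import *;from plant import r
pi=np.pi;Y=1.0047;C=np.array([.3915,-.3147])
e=r.get_state()['ee_pos'];z=.092;d=e[:2]-C;a0=np.arctan2(d[1],d[0])
end=Y+pi-6.9-2*pi   # azimuth at stop
R=.05;a=a0;crank=lambda a:Y-pi-a
print('start crank',crank(a0),'r',np.hypot(*d))
n=0
while crank(a)<7.25:
    a-=.14;u=np.array([np.cos(a),np.sin(a)]);tg=np.array([np.sin(a),-np.cos(a)])
    r.move_linear([*(C+R*u),z],.05)
    s=r.get_state();f=s['force'];fr=f[:2]@u;ft=f[:2]@tg
    C=C+np.clip(fr*1.5e-4,-.0015,.0015)*u
    n+=1
    if n%4==0 or abs(ft)>8 or abs(fr)>15:print(round(crank(a),2),'fr %.1f ft %.1f fz %.1f'%(fr,ft,f[2]),C.round(4),round(s['time'],1),round(s['gripper_width']*88,1))
    if abs(fr)>35 or ft<-25 or (ft<-12 and crank(a)>6.4):break
print(crank(a),ft,s['ee_pos'],s['time'])
E
python3 wind.py
```

```text
start crank 0.20514360649323482 r 0.05041211230430706
0.77 fr -1.2 ft -0.2 fz 1.0 [ 0.3908 -0.3153] 23.0 25.8
1.33 fr 1.2 ft 0.9 fz 3.9 [ 0.3905 -0.3152] 24.1 25.9
1.89 fr 1.6 ft 0.8 fz 4.8 [ 0.3901 -0.3149] 25.3 25.6
2.45 fr 0.2 ft 0.7 fz 2.0 [ 0.3899 -0.3145] 26.5 25.7
3.01 fr 0.6 ft -0.9 fz 3.7 [ 0.39   -0.3142] 27.6 25.8
3.57 fr -0.8 ft -0.9 fz 2.2 [ 0.3901 -0.3141] 28.8 26.1
4.13 fr 0.6 ft -0.5 fz 2.2 [ 0.3907 -0.3139] 30.0 25.9
4.69 fr 1.1 ft 0.4 fz 1.9 [ 0.391 -0.314] 31.1 25.7
5.25 fr 1.3 ft 0.6 fz 4.5 [ 0.3912 -0.3145] 32.3 26.0
5.81 fr -0.4 ft -0.1 fz 4.2 [ 0.3913 -0.3145] 33.5 26.0
6.37 fr 0.4 ft 0.0 fz 4.6 [ 0.3912 -0.3149] 34.6 25.8
6.93 fr 0.6 ft -5.1 fz 0.3 [ 0.3909 -0.3151] 35.8 26.1
7.07 fr 4.4 ft -20.7 fz -15.9 [ 0.3902 -0.3152] 36.1 25.9
7.065143606493232 -20.700069933005413 [ 0.34420895 -0.33274168  0.09241385] 36.0833
```

The stop was met at about 6.93. I relax, let go and retreat.

Run:
```python
from h import *;from plant import r
C=np.array([.3908,-.3151]);a=1.0047-np.pi-6.93
r.move_linear([*(C+.05*np.array([np.cos(a),np.sin(a)])),.092],.03);r.pause(.2)
print(r.get_state()['force'])
r.command_gripper(0.8)
r.move_linear([*r.get_state()['ee_pos'][:2],.21],.1)
p=r.get_state()['ee_pos'];r.move_linear([.37,-.2,.25],.15)
r.pause(.3);s=r.get_state();print(s['time'],s['force'])
t=r.read_camera('side');u=r.read_camera('top')
cv2.imwrite('pics/fin.png',np.hstack([cv2.resize(t['img'][80:230,270:430,::-1],(400,375)),cv2.resize(u['img'][170:320,310:470,::-1],(400,375))]))
```

```text
[-0.94963671 -6.32609268  2.4554464 ]
40.2167 [-0.19591905 -0.38791188 -0.54449207]
```

View pics/fin.png

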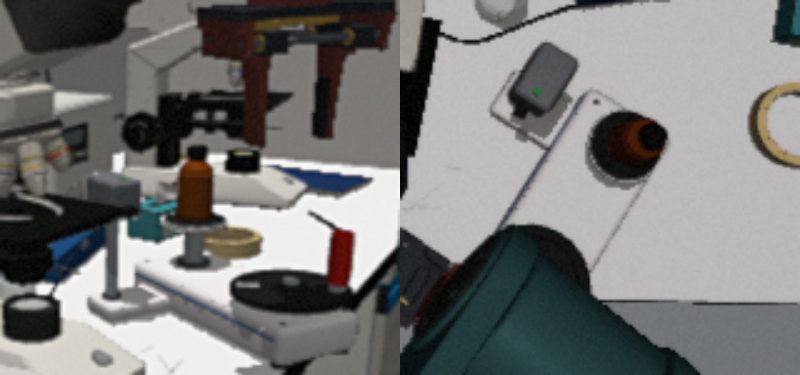

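The plate is fully raised with the bottle upright and centred on it, and the gripper is free of everything. Handing in.

```bash
python3 -c "
from plant import r
print(r.close_job())"
```

```text
the job is handed in; nothing more can be done
None
```

The black-capped bottle stands upright and centred on the lift plate, the handwheel is wound to its upper stop and released, and the job was handed in at about 40 s; the hand-in gave no verdict.

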